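# Open the spray turbine's filter housing

### The arm

A 6-joint arm with a two-finger parallel gripper is mounted at the origin on the work surface. World frame = base frame: x ahead of the robot, y to its left, z up, the work surface at z = 0. Lengths are in m, angles in rad, forces in N, time in s.
With the tool pointing down it reaches from about 0.2 to 0.875 m from the base axis. Payload 3.4 kg.
Tool frame: the origin (TCP) lies midway between the tips of the shut fingers; the grasp point (between the pads) lies manip.tcp_to_grasp behind it (manip.tcp_to_grasp is the distance from the TCP to the grasp point, in m); z points along the fingers, y is the line along which they close (so a half turn about z gives the same grasp; the last joint's range is limited). The gripper opens to 94 mm and grips with 3 to 60 N. Pads are 16 mm wide; open, the fingers measure 119 mm over their backs; the gripper's body (75 mm by 177 mm) begins 78 mm behind the grasp point.
Start: joints at [-1.293, 0.276, 1.505, -0, 1.361, -0.121], TCP at [0.223, -0.53, 0.205] pointing down, gripper open.
Joint ranges: [-2.89, 2.89], [-0.75, 2.08], [0.22, 2.7], [-1.18, 4.32], [0.11, 2.71], [-2.7, 2.7]. Speed limits (rad/s): [2.57, 2.57, 3.14, 3.14, 3.14, 3.14].

### API

Orientations are given as [roll, pitch, yaw] about the fixed x, y, z axes, in that order (R = Rz(yaw) Ry(pitch) Rx(roll)).
In Python, from bench import manip gives the robot as it stands.
- The arm moves only by the shell command python3 -m pendant 'ROWS' [FORCE]. ROWS is JSON, a list of rows, each a list of 7 numbers: the turn, a rotation vector about the tool's x, y, z normalised to -1 to 1, where 1 is 2 pi rad, then the shift along the tool's x, y, z normalised to -1 to 1, where 1 is 0.03 m, then the closure in counts, from 0 (fully open) to 255 (shut). In form: [[wx, wy, wz, dx, dy, dz, grip], ...]. A call has 1 to 8 rows; each row shifts and turns the commanded pose from where the row before left it, along the tool's axes as they then stand; what a row does not reach is not made up. A row lasts 1/8 s, in which the tool goes at most 62.5 mm and 10.7 degrees, less where a joint would pass 70% of its speed; a pose out of reach is approached as far as the arm can. A call with a number of a shift or a turn outside -1 to 1 is refused whole. A call with a gripper value outside its range is refused whole. The fingers move at their own pace and stop on an object; FORCE is the grip in N (left out, the last holds). Time passes only in rows, so rows that do not move let the fingers close. It gives the time, the measured TCP pose, the force, the opening and the grip force at its end, in the units of the state.
- manip.get_obs(): the state, without advancing time (a new reading comes with each control period).
- manip.snapshot(name): name is "side" or "top" or "wrist"; returns a dict with "color" (384x512x3 uint8, red, green, blue), "depth" (384x512 float32, m along the optical axis (not along the pixel's ray), 0 where there is no reading), "fx", "fy", "cx", "cy" (pixels), "k1" (the pictures are not rectified: a ray, as slopes to the right and down, at radius r is drawn at 1 + k1 r^2 times it, then the intrinsics apply), "R" (3x3) and "t" (3): a world point X has camera coordinates R X + t. Camera axes: x right, y down, z forward; pixel columns grow to the right and rows downward; lengths in m; the calibration is good to about 2 mm. A picture is of the moment at which its call begins.
- manip.hand_in(): hands the job in; it is judged then, once.
The state is a dict: "time": time; "joint_pos": joint angles; "qd": joint speeds; "tau": joint torques, N m; "eef_pos": TCP position; "orientation": TCP orientation; "wrist_force": force on the tool from outside, world axes, zero at the start; "moment": the same for the moment, N m; "width": finger opening in m; "grasp_force": force on a finger pad.
Only numpy, scipy, OpenCV 4.12 (cv2) and the standard library are available. Lean on these libraries where they do the work, as an engineer would, in place of code of your own. Each camera call takes 0.05 s, during which the arm holds its last target. There are 200 camera calls.

### The job

Open the filter housing of the paint-spray turbine on the bench: press its release plunger fully down, turn the round filter cover a quarter turn anticlockwise (seen from above) until it is free of its claws, and lift it off. Set it down gently, right way up and flat in the empty part of the shallow steel tray, and leave the jar and everything else on the bench where it is.

Things in the scene. Friction and masses are not known exactly. Their poses are not given: they have to be found in the camera images.
- turbine: Paint-spray turbine: a heavy grey sheet-metal box 240 x 240 mm, fixed, its flat deck 90 mm above the bench. Origin: centre of its underside, on the cover's turning axis; z up. In the middle of the deck an aluminium collar (outer radius 40, inner 32.5, 12 mm high) holds the cover. Low plugs (10 mm high) stand at the two +x corners of the deck
- claw_top (a point): Top of one of two aluminium claws that arch over the cover's lugs on the turbine's +y (this one) and -y sides; radius 53 to 71 mm from the axis, top 29 mm above the deck. Each covers from 17 deg clockwise to 57 deg anticlockwise of that side's y direction. The cover lifts off only when turned 72 to 92 deg anticlockwise from the turbine's y; a stop ends the turn at about 92 deg
- cover_grip (a point): Filter cover, grey plastic, loose, 0.15 to 0.3 kg. This point: middle of its straight grip bar, 98 mm long (along y), 16 mm thick (x), 32 mm tall; the bar stands on a disc of radius 50 mm whose top is 16 mm below the point. The cover's flat foot is 38 mm below the point. z up. Locked at the start: y within 3 deg of the turbine's y, foot on the deck, the point 128 mm above the bench
- cover_lug (a point): Middle of the cover's +y lug, at the disc's level: two lugs 22 mm wide and 8 mm thick stick out along +y and -y to a radius of 62 mm. Under the disc a solid spigot, radius 30.5, 14 mm long (its end is the cover's foot), sits loosely in the collar. Spigot, disc and lugs are greased, slippery plastic: once released the cover turns easily: pushing one end of the bar sideways is enough
- release_top (a point): Centre of the top of the release plunger: a plain round steel plunger, radius 11 mm, in an aluminium sleeve (radius 15.5, 22 mm tall) on the deck, 92 mm from the cover's axis and 22 deg anticlockwise of the turbine's +y direction; its top is about 40 mm above the deck when up. Pressed straight down. Until it is down its tongue blocks one lug's way
- release (a joint): Travel of the release plunger in m: 0 up (locked), 0.009 fully down. It has no spring: stiff friction of about 4 N, and it stays where it is left. The cover is free to turn from 0.0075 on
- tray: Shallow steel tray lying fixed on the bench, outer size 180 (x) x 250 (y) x 12 mm tall, walls and floor 3 mm. Origin: centre of its underside; z up. The jar stands in its +y end
- tray_empty (a point): Middle of the tray's empty part: a point on the tray's floor, 3 mm above the bench, 45 mm from the tray's centre towards its -y end
- jar: Small glass jar with a steel cap, radius 16, 40 mm tall, standing in the +y end of the tray, 90 to 100 mm from the tray's centre along y and up to 50 mm to either side; origin at its foot. Leave alone
- tape: Roll of masking tape, radius 47, 25 mm high, lying flat between the turbine and the tray, towards the far side; leave alone
- pail: White open pail, radius 60, 110 mm tall, at the far side of the bench; leave alone
- brush: Paint brush lying at the left; leave alone
- scraper: Scraper lying at the right; leave alone
- can: Metal can, radius 37, 110 mm tall, at the right; leave alone
- cup: Clear mixing cup, radius 36, 80 mm tall, at the left; leave alone
- driver: Screwdriver lying at the left; leave alone
There are look-alikes about, which are no part of the job. What is shaped like the part that bears cover_grip but green or turquoise is not meant.

How it is judged:
On the way, in this order (a step that is already met when the one before it is completed fails the run):
1. the release plunger is pressed down (at least 7.5 mm) (value of joint release above 0.0075 m), for 0.1 s.
2. the cover, still seated in its collar, is turned by about a quarter turn (70 deg or more) (angle between the y axis of cover_grip and the y axis of turbine, either way round above 1.22 rad and z of cover_grip in the frame of turbine below 0.133 m and horizontal distance between cover_grip and turbine below 0.008 m), for 0.1 s.
3. the cover is lifted clear of the turbine (40 mm or more) (z of cover_grip in the frame of turbine above 0.168 m), for 0.1 s.
At the end, for the whole second after the job is handed in: The cover stands upright (tilt < 0.08 rad), foot flat on the tray's floor, its grip point within 60 mm of the tray's centre in x and between -100 and +45 mm of it in y (tray axes), 35 to 46 mm above the tray's underside, at rest and released; the plunger is still down (over 6.5 mm) (x of cover_grip in the frame of tray between -0.06 and 0.06 m and y of cover_grip in the frame of tray between -0.1 and 0.045 m and z of cover_grip in the frame of tray between 0.035 and 0.046 m and angle between cover_grip's own z axis and vertical below 0.08 rad and linear speed of cover below 0.03 m/s and contact force between the fingers and cover below 0.1 N and value of joint release above 0.0065 m); the robot touches nothing.
It fails at once if the jar is displaced by more than 15 mm (distance of jar from where it was at the start of the episode above 0.015 m).
It fails at once if a bystander is displaced by more than 30 mm (distance of any of tape, pail, brush, scraper, can, cup, driver from where it was at the start of the episode above 0.03 m).
It fails at once if the cover is dropped (moves faster than 0.6 m/s with no finger on it) (linear speed of cover above 0.6 m/s and contact force between the fingers and cover below 0.05 N).
It also fails if it takes over 64 s, if anything falls off the work surface, if the arm or the gripper's body presses on something with over 40 N, if the wrist force passes 120 N, or if a joint passes its speed limit or range.

## Working session

There is one attempt and no reset: what is moved stays moved. The work goes in short steps, Python scripts to look and compute and a shell command to move; the robot and the scene stay as the last step left them, time stands still between calls to the robot, and variables do not carry over. Pictures are saved under pics/ and viewed, at most 10 in all, crops included, and the job is handed in when it is done.

```bash
ls; mkdir -p pics; cat > h.py <<'E'
import numpy as np, cv2
from bench import manip
def snap(n):
    s=manip.snapshot(n); return s
def ray(s,u,v):
    x=(u-s["cx"])/s["fx"]; y=(v-s["cy"])/s["fy"]; a,b=x,y
    for _ in range(20):
        k=1+s["k1"]*(a*a+b*b); a,b=x/k,y/k
    R=np.array(s["R"]);t=np.array(s["t"]); return -R.T@t, R.T@np.array([a,b,1.])
def onz(s,u,v,z):
    c,d=ray(s,u,v); return c+d*(z-c[2])/d[2]
def proj(s,X):
    p=np.array(s["R"])@np.array(X)+np.array(s["t"]); a,b=p[:2]/p[2]; k=1+s["k1"]*(a*a+b*b)
    return s["fx"]*a*k+s["cx"], s["fy"]*b*k+s["cy"]
def dpt(s,u,v):
    c,d=ray(s,u,v); return c+d*float(s["depth"][int(round(v)),int(round(u))])
def save(s,f,crop=None,k=1):
    im=cv2.cvtColor(s["color"],cv2.COLOR_RGB2BGR)
    if crop: u0,v0,u1,v1=crop; im=im[v0:v1,u0:u1]
    cv2.imwrite("pics/"+f,cv2.resize(im,None,fx=k,fy=k,interpolation=cv2.INTER_CUBIC))
E
python3 - <<'E'
from h import *; import pickle
for n in("top","side"):
    s=snap(n); save(s,n+"0.png",k=1.5); pickle.dump(s,open(n+"0.pkl","wb"))
    print(n,s["fx"],s["k1"],-np.array(s["R"]).T@np.array(s["t"]))
print(manip.get_obs(),manip.tcp_to_grasp)
E
```

```text
pics
top 443.2137848296529 -0.06523817953512737 [ 0.41781045 -0.01110443  1.64793656]
side 363.28958303502606 0.00781907388645861 [-0.01469233  0.5464156   0.86641973]
{'time': 0.1, 'joint_pos': array([-1.29300964e+00,  2.76533299e-01,  1.50594959e+00, -2.24854192e-05,
        1.36067600e+00, -1.20961494e-01]), 'qd': array([ 2.15646214e-04, -7.62653401e-04, -2.09843216e-03,  5.51776148e-04,
        4.42306142e-05,  1.20977669e-04]), 'tau': array([ 1.69609044e-03, -4.05454803e+01, -2.37780958e+01,  7.04892981e-02,
        2.99574668e-02, -5.02351133e-05]), 'eef_pos': array([ 0.22312902, -0.52942794,  0.20471303]), 'orientation': array([-3.14003521e+00, -1.67169667e-04,  3.98752762e-01]), 'wrist_force': array([-0.38564723, -0.32824472,  0.05210895]), 'moment': array([ 0.04288215,  0.0209072 , -0.00099109]), 'grasp_force': 0.0, 'width': 0.09427872396791746} 0.0188
```

View pics/top0.png

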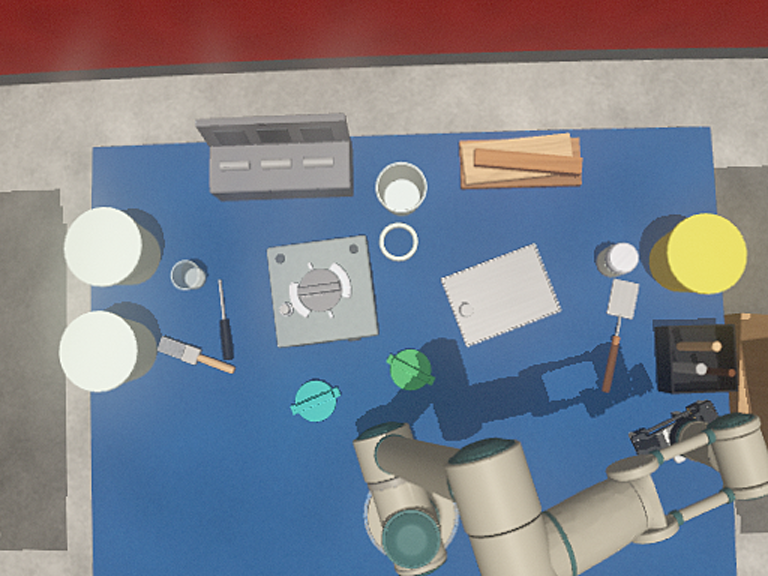

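View pics/side0.png

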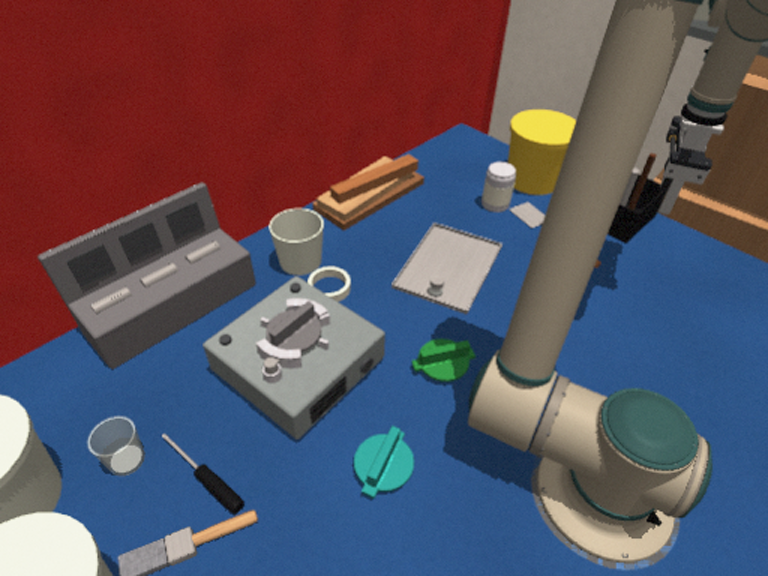

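Top view (768x576 picture): the turbine is at (322,290), with plugs at (279,258) and (354,249), so its +x points up in the image. The plunger is at (287,308) and the tray at (502,295), with the jar in its left end at (466,310). There are three cover-like parts: grey in the turbine (322,290), turquoise (315,401) and green (410,370). The grey one fits, because it is seated in the collar between the claws. I'll confirm it in a crop and measure.

```bash
python3 - <<'E'
from h import *; import pickle
s=pickle.load(open("top0.pkl","rb")); save(s,"crop1.png",(170,150,380,240),3.6)
H,W=s["depth"].shape
P=np.zeros((H,W,3))
for v in range(60,280):
    for u in range(80,460): P[v,u]=dpt(s,u,v) if s["depth"][v,u]>0 else 0
np.save("P.npy",P)
def reg(box,lo,hi):
    u0,v0,u1,v1=box; m=np.zeros((H,W),bool); m[v0:v1,u0:u1]=True
    return m&(P[...,2]>lo)&(P[...,2]<hi)
def rect(m,z,name):
    m8=m.astype(np.uint8); n,l,st,_=cv2.connectedComponentsWithStats(m8); i=1+np.argmax(st[1:,4])
    c=max(cv2.findContours((l==i).astype(np.uint8),cv2.RETR_EXTERNAL,cv2.CHAIN_APPROX_NONE)[0],key=cv2.contourArea)[:,0]
    q=np.array([onz(s,u,v,z)[:2] for u,v in c],np.float32)
    r=cv2.minAreaRect(q); print(name,r,"med z",np.median(P[l==i][:,2])); return r
rect(reg((170,150,262,240),.075,.3),.09,"deck")
# bar, claws, plunger
rect(reg((185,170,245,215),.1215,.145),.128,"bar+plunger")
m=reg((170,160,262,235),.1225,.15)
n,l,st,ce=cv2.connectedComponentsWithStats(m.astype(np.uint8))
for i in range(1,n):
    if st[i,4]>4: p=P[l==i]; print(st[i],p.mean(0),p[:,2].max())
# tray by colour: not blue
hsv=cv2.cvtColor(s["color"],cv2.COLOR_RGB2HSV)
b=np.zeros((H,W),bool); b[155:235,288:380]=True
m=b&(hsv[...,1]<70)&(hsv[...,2]>110)
rect(m,.010,"tray")
mj=reg((290,160,378,232),.028,.06); p=P[mj]; print("jar",mj.sum(),p.mean(0), p[:,2].max())
mt=reg((250,145,282,178),.012,.05); print("tape",P[mt].mean(0),P[mt][:,2].max())
E
```

```text
deck ((0.5499944686889648, 0.19369934499263763), (0.24077647924423218, 0.24122151732444763), 5.635062217712402) med z 0.08969482694806796
bar+plunger ((0.5510008931159973, 0.19699329137802124), (0.017646875232458115, 0.09867105633020401), 5.3012309074401855) med z 0.1414232265021511
[198 188  29   9 148] [0.55017621 0.19503521 0.14154305] 0.1491674335562545
[187 203   6   6  31] [0.50820218 0.27621702 0.12792374] 0.1356477594700387
tray ((0.5327932834625244, -0.2374904751777649), (0.18283678591251373, 0.25347766280174255), 18.912878036499023) med z 0.0013341736581187202
jar 54 [ 0.49656286 -0.14870049  0.04086835] 0.049707660789585884
tape [0.6726943  0.01039476 0.02256427] 0.031105129004295407
```

View pics/crop1.png

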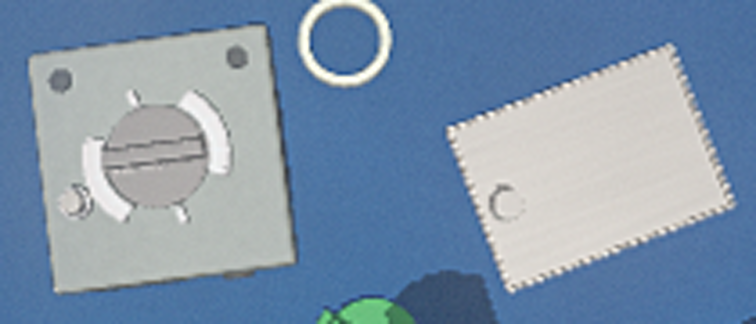

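The crop confirms it. The grey cover sits in the collar with the white claws around it and its bar runs from (105,160) to (205,147). The plunger is at (75,203) and the tray with its jar at (505,203). The measurements agree with the given sizes: deck 241 mm square, bar 17.6x98.7 mm, plunger 92 mm from the axis at 22°, jar at tray y = 96 mm. First I turn the tool, shut the fingers and travel over.

```bash
python3 -m pendant '[[0,0,-0.0288,0,0,0,255],[0,0,-0.0288,0,0,0,255],[0,0,-0.0288,0,0,0,255],[0,0,-0.0288,0,0,0,255],[0,0,-0.0288,0,0,0,255],[0,0,-0.0288,0,0,0,255],[0,0,-0.0288,0,0,0,255],[0,0,0,0,0,0,255]]' 20
python3 -m pendant '[[0,0,0,0.99,0.46,0,255],[0,0,0,0.99,0.46,0,255],[0,0,0,0.99,0.46,0,255],[0,0,0,0.99,0.46,0,255],[0,0,0,0.99,0.46,0,255],[0,0,0,0.99,0.46,0,255],[0,0,0,0.99,0.46,0,255],[0,0,0,0.99,0.46,0,255]]'
python3 -m pendant '[[0,0,0,0.99,0.46,0,255],[0,0,0,0.99,0.46,0,255],[0,0,0,0.99,0.46,0,255],[0,0,0,0.99,0.46,0,255],[0,0,0,0.99,0.46,0,255],[0,0,0,0.99,0.46,0,255],[0,0,0,0.99,0.46,0,255],[0,0,0,0.99,0.46,0,255]]'
cat > to.py <<'E'
# to.py x y z yawdeg : remaining move, in tool-axis row units
import sys; from h import *; from scipy.spatial.transform import Rotation as Ro
o=manip.get_obs(); R=Ro.from_euler('xyz',o["orientation"]); x,y,z,w=map(float,sys.argv[1:])
g=Ro.from_euler('xyz',[np.pi,0,np.radians(w)])
print("turn units",((R.inv()*g).as_rotvec()/(2*np.pi)).round(4),"shift units",(R.inv().apply(np.array([x,y,z])-o["eef_pos"])/.03).round(3))
print("t",o["time"],"pos",o["eef_pos"].round(4),"ori deg",np.degrees(o["orientation"]).round(2),"F",o["wrist_force"].round(2),"w",round(o["width"],4),"gf",o["grasp_force"])
E
python3 to.py .5078 .2758 .16 95.5
```

```text
time: 1.1
eef_pos: [0.2232, -0.5296, 0.205]
orientation: [-3.141, -0.001, 1.663]
wrist_force: [0.5, -0.3, 0.9]
width: 0.0173
grasp_force: 0.0
time: 2.1
eef_pos: [0.3109, -0.2818, 0.2054]
orientation: [3.142, -0.0, 1.662]
wrist_force: [-0.1, 0.2, 0.4]
width: 0.0006
grasp_force: 0.0
time: 3.1
eef_pos: [0.3983, -0.0349, 0.2054]
orientation: [3.141, 0.0, 1.662]
wrist_force: [0.5, 0.2, -0.0]
width: 0.0001
grasp_force: 0.0
turn units [ 0.      0.     -0.0008] shift units [9.981 4.578 1.513]
t 3.1 pos [ 0.3983 -0.0349  0.2054] ori deg [1.7999e+02 1.0000e-02 9.5230e+01] F [ 0.48  0.19 -0.04] w 0.0001 gf 0.0
```

```bash
python3 -m pendant '[[0,0,-0.0008,0.99,0.46,0,255],[0,0,0,0.99,0.46,0,255],[0,0,0,0.99,0.46,0,255],[0,0,0,0.99,0.46,0,255],[0,0,0,0.99,0.46,0,255],[0,0,0,0.99,0.46,0,255],[0,0,0,0.99,0.46,0,255],[0,0,0,0.99,0.46,0,255]]' >/dev/null
python3 -m pendant '[[0,0,0,0,0,0,255],[0,0,0,0,0,0,255]]' >/dev/null
python3 to.py .5078 .2758 .145 95.5
```

```text
turn units [-0.0002  0.0002  0.0004] shift units [2.082 1.007 2.   ]
t 4.35 pos [0.4839 0.2107 0.2051] ori deg [-1.7993e+02  6.0000e-02  9.5650e+01] F [-0.11 -0.36  0.84] w 0.0006 gf 0.0
```

```bash
python3 -m pendant '[[0,0,0,0.7,0.34,0,255],[0,0,0,0.7,0.34,0,255],[0,0,0,0.68,0.33,0,255],[0,0,0,0,0,1,255],[0,0,0,0,0,1,255],[0,0,0,0,0,0,255],[0,0,0,0,0,0,255]]' >/dev/null
python3 to.py .5078 .2758 .121 95.5; python3 - <<'E'
from h import *
s=snap("side"); u,v=proj(s,(.508,.276,.13)); save(s,"press.png",(int(u)-70,int(v)-70,int(u)+70,int(v)+50),4)
E
```

```text
turn units [ 0.0002 -0.0001  0.0007] shift units [-0.048 -0.057  0.842]
t 5.225 pos [0.5093 0.2774 0.1463] ori deg [ 1.7992e+02 -2.0000e-02  9.5740e+01] F [-0.16 -0.46  0.26] w 0.0005 gf 0.0
```

View pics/press.png

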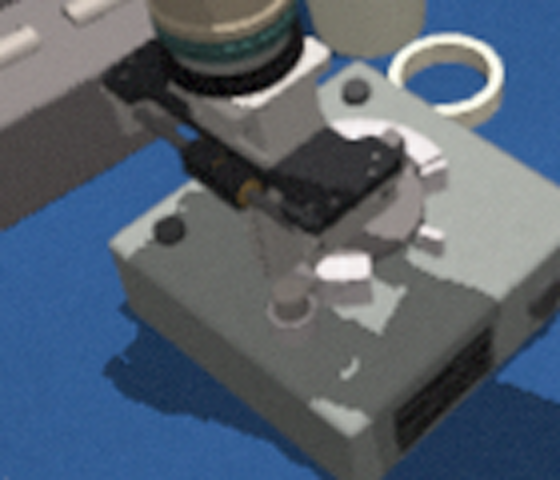

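The shut fingers at (285,255) are right above the plunger at (290,300). I press in small steps.

```bash
python3 -m pendant '[[0,0,0,-0.04,-0.04,0.4,255],[0,0,0,0,0,0.15,255],[0,0,0,0,0,0.1,255],[0,0,0,0,0,0.1,255],[0,0,0,0,0,0.05,255],[0,0,0,0,0,0,255]]'
python3 -m pendant '[[0,0,0,0,0,0.05,255],[0,0,0,0,0,0.05,255],[0,0,0,0,0,0,255]]'
```

```text
time: 6.02
eef_pos: [0.5071, 0.275, 0.1213]
orientation: [-3.141, 0.0, 1.671]
wrist_force: [-1.5, -1.4, 2.9]
width: 0.0007
grasp_force: 1.3
time: 6.4
eef_pos: [0.5071, 0.275, 0.1211]
orientation: [3.141, 0.0, 1.671]
wrist_force: [-5.5, -3.5, 16.8]
width: 0.0004
grasp_force: 8.4
```

The force rises to 17 N at z = 0.121, so the plunger is against its stop and fully down. Next I go up, over the bar, with the fingers half open.

```bash
python3 -m pendant '[[0,0,0,0,0,-0.5,255],[0,0,0,0,0,-1,255],[0,0,0,0,0,-1,255],[0,0,0,0,0,0,120],[0,0,0,0,0,0,120]]'
python3 to.py .550 .1945 .19 95.4
```

```text
time: 7.02
eef_pos: [0.5071, 0.2751, 0.1924]
orientation: [-3.141, 0.0, 1.67]
wrist_force: [0.5, 0.2, -0.1]
width: 0.0169
grasp_force: 0.0
turn units [-0.0002  0.0001  0.0009] shift units [-2.816  1.156  0.079]
t 7.025 pos [0.5071 0.2751 0.1924] ori deg [-1.7994e+02  2.0000e-02  9.5710e+01] F [ 0.48  0.19 -0.1 ] w 0.0169 gf 0.0
```

```bash
python3 -m pendant '[[0,0,0.0009,-0.94,0.385,0,120],[0,0,0,-0.94,0.385,0,120],[0,0,0,-0.94,0.385,0,120],[0,0,0,0,0,0,120],[0,0,0,0,0,0,120]]'
python3 to.py .550 .1945 .1165 95.4
python3 - <<'E'
from h import *
s=snap("wrist"); save(s,"wrist1.png"); print(proj(s,(.55,.1945,.144)))
s=snap("top")
u,v=proj(s,(.508,.276,.121)); print(u,v,[dpt(s,u+a,v+b).round(4) for a,b in((0,0),(1,0),(0,1))])
E
```

```text
time: 7.65
eef_pos: [0.5491, 0.1946, 0.1922]
orientation: [-3.139, -0.0, 1.665]
wrist_force: [-0.6, -0.2, -0.8]
width: 0.0497
grasp_force: 0.0
turn units [-0.0004 -0.0001 -0.0001] shift units [-0.008  0.035  2.525]
t 7.65 pos [0.5491 0.1946 0.1922] ori deg [-1.7986e+02 -2.0000e-02  9.5370e+01] F [-0.57 -0.2  -0.81] w 0.0497 gf 0.0
(np.float64(252.02507425773035), np.float64(207.37040561937016))
189.8920155435427 205.679062955498 [array([0.5081, 0.2762, 0.1198]), array([0.5078, 0.2723, 0.1223]), array([0.5047, 0.2768, 0.1172])]
```

View pics/wrist1.png

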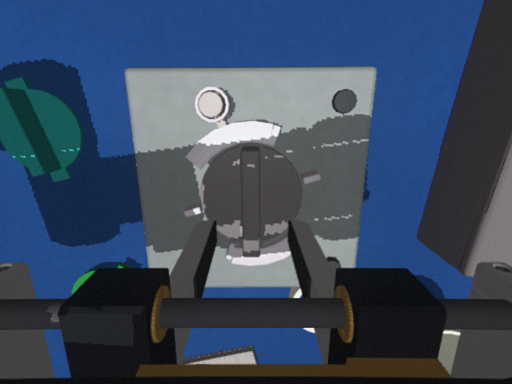

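The wrist view shows the bar upright at u≈251, v 148–255, midway between the fingers at u≈205 and 300, and the plunger (210,103) is down. I descend and grip.

```bash
python3 -m pendant '[[0,0,0,0,0.035,0.8,120],[0,0,0,0,0,0.8,120],[0,0,0,0,0,0.6,120],[0,0,0,0,0,0.3,120],[0,0,0,0,0,0,120]]' 
python3 -m pendant '[[0,0,0,0,0,0,200],[0,0,0,0,0,0,255],[0,0,0,0,0,0,255],[0,0,0,0,0,0,255],[0,0,0,0,0,0,255]]' 15
python3 to.py .550 .1945 .1165 95.4
```

```text
time: 8.38
eef_pos: [0.5505, 0.1949, 0.118]
orientation: [-3.141, 0.0, 1.666]
wrist_force: [-0.4, -0.2, 0.2]
width: 0.05
grasp_force: 0.0
time: 9.0
eef_pos: [0.5499, 0.1942, 0.1188]
orientation: [-3.14, 0.0, 1.665]
wrist_force: [-4.0, 1.1, 4.2]
width: 0.0157
grasp_force: 15.0
turn units [-0.0003  0.     -0.    ] shift units [0.008 0.003 0.075]
t 9.0 pos [0.5499 0.1942 0.1188] ori deg [-1.7989e+02  1.0000e-02  9.5390e+01] F [-3.99  1.07  4.18] w 0.0157 gf 15.000699162483215
```

Gripped at 15.7 mm, which matches the bar. Now I turn it anticlockwise.

```bash
python3 -m pendant '[[0,0,-0.01,0,0,0,255],[0,0,-0.015,0,0,0,255],[0,0,-0.015,0,0,0,255],[0,0,-0.015,0,0,0,255],[0,0,-0.015,0,0,0,255],[0,0,-0.015,0,0,0,255]]'
python3 -m pendant '[[0,0,-0.02,0,0,0,255],[0,0,-0.02,0,0,0,255],[0,0,-0.02,0,0,0,255],[0,0,-0.02,0,0,0,255],[0,0,0,0,0,0,255]]'
python3 -c "
from h import *
o=manip.get_obs();print(o['moment'],o['width'])"
```

```text
time: 9.75
eef_pos: [0.5505, 0.194, 0.1187]
orientation: [-3.141, 0.0, 2.202]
wrist_force: [-3.5, -0.4, 4.0]
width: 0.016
grasp_force: 15.0
time: 10.38
eef_pos: [0.551, 0.1945, 0.1187]
orientation: [3.141, -0.0, 2.7]
wrist_force: [-2.9, 0.4, 4.1]
width: 0.0162
grasp_force: 15.0
[-0.01518289  0.28118121  0.02709608] 0.016167217052952428
```

```bash
python3 -m pendant '[[0,0,-0.02,0,0,0,255],[0,0,-0.02,0,0,0,255],[0,0,-0.015,0,0,0,255],[0,0,-0.01,0,0,0,255],[0,0,-0.007,0,0,0,255],[0,0,0,0,0,0,255],[0,0,0,0,0,0,255]]'
python3 - <<'E'
from h import *
o=manip.get_obs();print(o['moment'],o['width'])
s=snap("side"); u,v=proj(s,(.55,.1945,.12)); save(s,"turned.png",(int(u)-60,int(v)-60,int(u)+60,int(v)+60),4)
E
```

```text
time: 11.25
eef_pos: [0.5507, 0.1943, 0.1187]
orientation: [-3.141, -0.0, -3.131]
wrist_force: [-3.3, -1.3, 5.2]
width: 0.0156
grasp_force: 15.0
[-0.12298405  0.48496763 -0.00851887] 0.015617184365577191
```

View pics/turned.png

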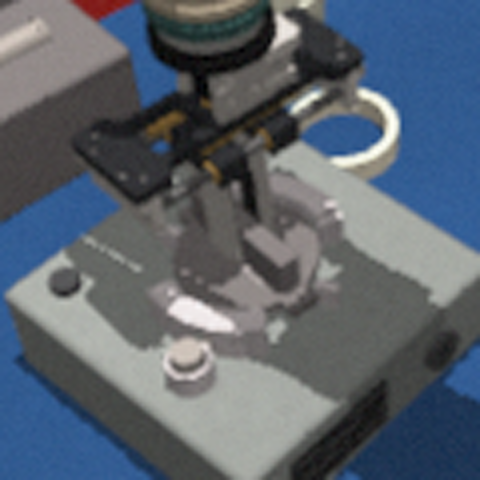

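The bar at (270,255) now lies across its original direction, about 85° turned, and the lugs are free of the claws. I firm the grip and lift.

```bash
python3 -m pendant '[[0,0,0,0,0,0,255],[0,0,0,0,0,0,255],[0,0,0,0,0,-0.1,255],[0,0,0,0,0,-0.2,255],[0,0,0,0,0,-0.3,255],[0,0,0,0,0,-0.3,255],[0,0,0,0,0,-0.3,255]]' 30
python3 -m pendant '[[0,0,0,0,0,-0.5,255],[0,0,0,0,0,-0.7,255],[0,0,0,0,0,-0.7,255],[0,0,0,0,0,-0.5,255],[0,0,0,0,0,0,255],[0,0,0,0,0,0,255]]'
python3 to.py .5474 -.2801 .20 180.6
python3 - <<'E'
from h import *
o=manip.get_obs();print(o['moment'])
s=snap("side"); u,v=proj(s,(.55,.1945,.19)); save(s,"lift.png",(int(u)-70,int(v)-70,int(u)+70,int(v)+80),4)
E
```

```text
time: 12.18
eef_pos: [0.5514, 0.1944, 0.1553]
orientation: [3.142, 0.001, -3.129]
wrist_force: [0.1, -0.3, -3.5]
width: 0.016
grasp_force: 30.0
time: 12.92
eef_pos: [0.5505, 0.1943, 0.2258]
orientation: [-3.141, -0.001, -3.129]
wrist_force: [-0.9, -0.2, -2.9]
width: 0.016
grasp_force: 30.0
turn units [-0.0001 -0.0002  0.0003] shift units [  0.299 -15.81    0.867]
t 12.925 pos [0.5505 0.1943 0.2258] ori deg [-1.7998e+02 -7.0000e-02 -1.7929e+02] F [-0.89 -0.19 -2.88] w 0.016 gf 29.999333918094635
[ 0.08145127 -0.16692097 -0.02321814]
```

View pics/lift.png

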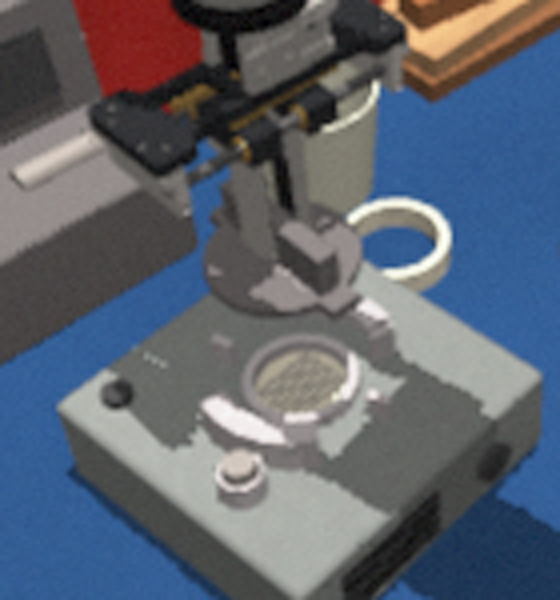

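The cover hangs level and the collar at (300,380) is empty, with a load of about 3 N. I carry it over the tray.

```bash
python3 -m pendant '[[0,0,0,0,-0.5,0,255],[0,0,0,0,-0.8,0,255],[0,0,0,0,-0.95,0,255],[0,0,0,0,-0.95,0,255],[0,0,0,0,-0.95,0,255],[0,0,0,0,-0.95,0,255],[0,0,0,0,-0.95,0,255],[0,0,0,0,-0.95,0,255]]'
python3 -m pendant '[[0,0,0,0,-0.95,0,255],[0,0,0,0,-0.95,0,255],[0,0,0,0,-0.95,0,255],[0,0,0,0,-0.95,0,255],[0,0,0,0,-0.95,0,255],[0,0,0,0,-0.95,0,255],[0,0,0,0,-0.95,0,255],[0,0,0,0,-0.95,0,255]]'
python3 -m pendant '[[0,0,0,0.1,-0.7,0,255],[0,0,0,0.1,-0.4,0,255],[0,0,0,0.1,-0.1,0,255],[0,0,0,0,0,0,255],[0,0,0,0,0,0,255]]'
python3 to.py .5474 -.2801 .05 180.6
python3 -c "
from h import *
print(manip.get_obs()['joint_pos'].round(2))"
```

```text
time: 13.98
eef_pos: [0.5529, -0.0175, 0.2259]
orientation: [-3.141, -0.001, -3.13]
wrist_force: [0.8, 0.1, -0.9]
width: 0.016
grasp_force: 30.0
time: 14.98
eef_pos: [0.5554, -0.2453, 0.2258]
orientation: [3.142, -0.001, -3.13]
wrist_force: [-0.1, 0.4, -1.9]
width: 0.0158
grasp_force: 30.0
time: 15.6
eef_pos: [0.548, -0.2788, 0.2267]
orientation: [3.141, 0.0, -3.128]
wrist_force: [0.8, 0.6, -2.4]
width: 0.016
grasp_force: 30.0
turn units [0.     0.     0.0004] shift units [ 0.021 -0.045  5.889]
t 15.6 pos [ 0.548  -0.2788  0.2267] ori deg [ 1.7999e+02  2.0000e-02 -1.7924e+02] F [ 0.77  0.56 -2.4 ] w 0.016 gf 29.999483227729797
[-0.58  0.33  1.38  0.    1.44 -2.17]
```

```bash
python3 -m pendant '[[0,0,0,0,-0.04,0.5,255],[0,0,0,0,0,1,255],[0,0,0,0,0,1,255],[0,0,0,0,0,1,255],[0,0,0,0,0,1,255],[0,0,0,0,0,0.8,255],[0,0,0,0,0,0.4,255],[0,0,0,0,0,0.2,255]]'
python3 -m pendant '[[0,0,0,0,0,0.15,255],[0,0,0,0,0,0.12,255],[0,0,0,0,0,0.1,255],[0,0,0,0,0,0.05,255],[0,0,0,0,0,0,255]]'
python3 to.py .5474 -.2801 .0317 180.6
```

```text
time: 16.6
eef_pos: [0.5478, -0.2806, 0.0487]
orientation: [3.141, -0.001, -3.129]
wrist_force: [1.0, 0.6, -2.6]
width: 0.0157
grasp_force: 30.0
time: 17.23
eef_pos: [0.5479, -0.2809, 0.0369]
orientation: [-3.141, 0.0, -3.129]
wrist_force: [0.9, 0.7, -2.2]
width: 0.0158
grasp_force: 30.0
turn units [-0.      0.      0.0003] shift units [0.017 0.028 0.175]
t 17.225 pos [ 0.5479 -0.2809  0.0369] ori deg [-1.7999e+02  1.0000e-02 -1.7929e+02] F [ 0.91  0.67 -2.23] w 0.0158 gf 29.999414384365082
```

```bash
python3 -m pendant '[[0,0,0,0,0,0.05,255],[0,0,0,0,0,0.05,255],[0,0,0,0,0,0.03,255],[0,0,0,0,0,0.02,255],[0,0,0,0,0,0,255]]'
python3 -m pendant '[[0,0,0,0,0,0.02,255],[0,0,0,0,0,0.02,255],[0,0,0,0,0,0,255]]'
```

```text
time: 17.85
eef_pos: [0.5479, -0.2809, 0.0323]
orientation: [3.142, -0.0, -3.129]
wrist_force: [0.8, -0.1, -2.9]
width: 0.0157
grasp_force: 30.0
time: 18.23
eef_pos: [0.548, -0.2809, 0.0317]
orientation: [-3.141, 0.0, -3.129]
wrist_force: [-1.1, 1.0, 2.0]
width: 0.0159
grasp_force: 30.0
```

The force flipped from -2.9 to +2 N, which is contact at the expected height of 0.0317. I open to about 50 mm slowly, then rise.

```bash
python3 -m pendant '[[0,0,0,0,0,0,190],[0,0,0,0,0,0,120],[0,0,0,0,0,0,120],[0,0,0,0,0,0,120]]' 5
python3 -m pendant '[[0,0,0,0,0,-0.3,120],[0,0,0,0,0,-0.8,120],[0,0,0,0,0,-1,120],[0,0,0,0,0,-1,120],[0,0,0,0,0,-1,120],[0,0,0,0,0,-1,120],[0,0,0,0,0,0,120],[0,0,0,0,0,0,120]]'
python3 - <<'E'
from h import *
s=snap("side"); u,v=proj(s,(.54,-.25,.04)); save(s,"placed.png",(int(u)-80,int(v)-60,int(u)+80,int(v)+70),4)
s=snap("wrist"); u,v=proj(s,(.5474,-.2801,.057)); print(u,v)
H,W=s["depth"].shape; P=np.array([[dpt(s,a,b) for a in range(0,W,2)] for b in range(0,H,2)])
d=np.hypot(P[...,0]-.548,P[...,1]+.281); m=(d<.06)&(P[...,2]>.048)&(P[...,2]<.07); q=P[m]; print("bar top",len(q),q.mean(0).round(4),"slope",np.linalg.lstsq(np.c_[q[:,:2]-q[:,:2].mean(0),np.ones(len(q))],q[:,2],rcond=None)[0].round(4))
T=np.array([.5328,-.2375]);a=np.radians(18.9);R=np.array([[np.cos(a),np.sin(a)],[-np.sin(a),np.cos(a)]]);print("in tray",R@(q.mean(0)[:2]-T))
s=snap("top"); print("plunger z",[dpt(s,190,206).round(4)])
E
```

```text
time: 18.73
eef_pos: [0.548, -0.2809, 0.0311]
orientation: [-3.142, 0.0, -3.129]
wrist_force: [0.4, 0.6, 0.4]
width: 0.0488
grasp_force: 0.0
time: 19.73
eef_pos: [0.5474, -0.2806, 0.1835]
orientation: [3.141, -0.001, -3.129]
wrist_force: [-0.2, 0.2, -0.1]
width: 0.0498
grasp_force: 0.0
252.0721525540574 184.42774359487504
bar top 295 [ 0.542 -0.282  0.058] slope [0.0116 0.0249 0.058 ]
in tray [-0.00576244 -0.04510105]
plunger z [array([0.5068, 0.2753, 0.123 ])]
```

View pics/placed.png

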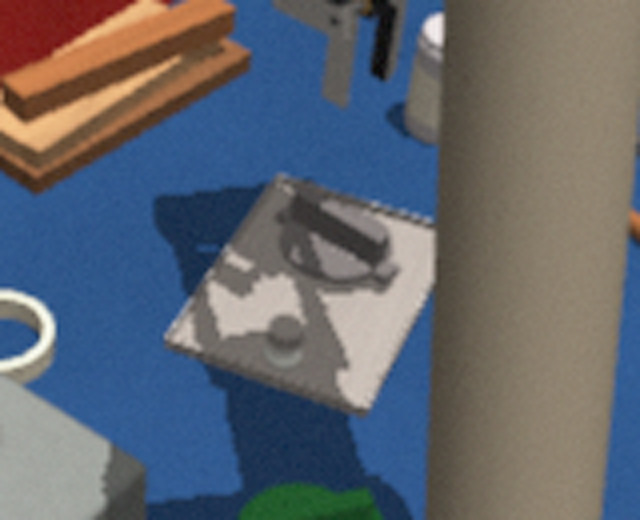

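The cover stands flat and upright at (338,240) in the tray's empty part. Measured at tray (-6, -45) mm, its bar top is at 58 mm (57 expected). The jar at (285,340) is untouched, the plunger is still down and the gripper is clear, so I hand in.

```bash
python3 -c "
from h import *
print(manip.hand_in())"
```

```text
the job is handed in; nothing more can be done
None
```

I pressed the plunger to its stop, turned the cover about 85°, lifted it off and set it flat in the tray's empty part with the jar untouched, then handed the job in at about 20 s; no verdict was returned.

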